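# Right a toppled solder reel and seat it on the reel stand

## Robot

A 6-joint arm with a two-finger parallel gripper is mounted at the origin on the work surface. World frame = base frame: x ahead of the robot, y to its left, z up, the work surface at z = 0. Lengths are in m, angles in rad, forces in N, time in s.
With the tool pointing down it reaches from about 0.35 to 0.775 m from the base axis. Payload 7.3 kg.
Tool frame: the origin (TCP) lies midway between the tips of the shut fingers; the grasp point (between the pads) lies 19 mm behind it (tcp_to_grasp is the distance from the TCP to the grasp point, in m); z points along the fingers, y is the line along which they close (so a half turn about z gives the same grasp; the last joint's range is limited). The gripper opens to 92 mm and grips with 3 to 60 N. Pads are 19 mm wide; open, the fingers measure 130 mm over their backs; the gripper's body (75 mm by 190 mm) begins 47 mm behind the grasp point.
Start: joints at [-1.315, 0.342, 1.524, -0, 1.275, -0.146], TCP at [0.205, -0.483, 0.227] pointing down, gripper open.
Joint ranges: [-2.53, 2.53], [-0.77, 2.02], [0.04, 2.7], [-1, 4.14], [0.28, 2.66], [-3.11, 3.11]. Speed limits (rad/s): [2.57, 2.57, 3.14, 3.14, 3.14, 3.14].

## Interface

Orientations are given as [roll, pitch, yaw] about the fixed x, y, z axes, in that order (R = Rz(yaw) Ry(pitch) Rx(roll)).
In Python, from cell import observe, read_camera, calibration, hand_in, tcp_to_grasp gives the robot as it stands.
- The arm moves only by the tool send_rows, never from a script. Its argument "targets" is a list of rows, each a list of 5 numbers: the opening, from 0 (shut) to 1 (fully open), then the shift along the world's x, y, z in m, then the turn about the world's z in rad. A call has 1 to 5 rows; each row shifts and turns the commanded pose from where the row before left it; what a row does not reach is not made up. A row lasts 1/10 s, in which the tool goes at most 50 mm and 8.59 degrees, less where a joint would pass 70% of its speed; a pose out of reach is approached as far as the arm can. A call is refused whole if a number of a shift passes 0.05 or a number of a turn 0.15, either way. A call with a gripper value outside its range is refused whole. The fingers move at their own pace and stop on an object; "grip_force" is the grip in N (left out, the last holds). Time passes only in rows, so rows that do not move let the fingers close. It gives the time, the measured TCP pose, the force, the opening and the grip force at its end, in the units of the state.
- observe(): the state, without advancing time (a new reading comes with each control period).
- read_camera(name): name is "scene" or "top" or "wrist"; returns (picture, depth): 384x512x3 uint8, red, green, blue; 384x512 float32, m along the optical axis (not along the pixel's ray), 0 where there is no reading.
- calibration(name): a dict with "intrinsics" (3x3 intrinsics, pixels), "world_to_cam" (4x4, takes a point from world to camera coordinates); the wrist camera has in their place "hand_eye" (4x4, takes a point from camera to tool coordinates, whose origin is the TCP and whose axes are the flange's). Camera axes: x right, y up, looking along -z (the intrinsics and any distortion apply to the point x, -y, -z); pixel columns grow to the right and rows downward; lengths in m; the calibration is good to about 2 mm. A picture is of the moment at which its call begins: read the wrist's pose just before it. calibration takes no time and is no camera call.
- hand_in(): hands the job in; it is judged then, once.
The state is a dict: "time": time; "qpos": joint angles; "qvel": joint speeds; "joint_efforts": joint torques, N m; "tool_pos": TCP position; "tool_rot": TCP orientation; "contact_force": force on the tool from outside, world axes, zero at the start; "torque": the same for the moment, N m; "opening": finger opening in m; "grip_force": force on a finger pad.
Only numpy, scipy, OpenCV 4.12 (cv2) and the standard library are available. Lean on these libraries where they do the work, as an engineer would, in place of code of your own. Each camera call takes 0.05 s, during which the arm holds its last target. There are 200 camera calls.

## Task

The full solder reel has toppled over on the bench mat. Stand it up and put it on the free spindle of the reel stand, lowering it gently and turning it until the stand's little drive pin drops into one of the holes in the reel's end and the reel sits fully home, flat on its disc. Leave the used reel on the other spindle and the other things on the bench where they are.

Things in the scene. Friction and masses are not known exactly. Their poses are not given: they have to be found in the camera images.
- reel: full solder reel, 0.3 kg, 50 mm long: two grey 12-sided end flanges 54 mm across flats, 5 mm thick, bright wire 49 mm in diameter between; 13 mm bore right through. Starts lying on a flat, axis level. Origin: its middle, on the axis, 25 mm from either end; z: its axis. Ends alike: either may go down. Flats face +x and every 30 deg
- reel_hole (a point): centre of one of the four square drive holes, about 8 mm wide, in the reel's +z end face; the four lie 17 mm from the axis, in the reel's +x, -x, +y, -y directions, and the other end has the same four
- seat (a point): on the free spindle's axis at the top of its disc (56 mm in diameter, 21 mm above the bench), z up; the reel's end must lie flat here, its middle then 25 mm above. A drive pin, 5 mm in diameter, 7 mm high, stands on the disc 17 mm from the axis, in a direction that varies and is not reported (not tied to this point's x, y)
- tip (a point): top of the free spindle, 71 mm above its disc; spindle 10 mm in diameter, its last 8 mm tapered to 4 mm. A lowered reel that stops about 7 mm too high rests on the drive pin: turn it about the spindle, at most a quarter turn, until it drops; a hole admits the pin within about 5 deg
- stand: dark metal base plate of the reel stand, fixed, 90 x 200 x 15 mm, two spindles 60 mm either side of its middle along its y axis. Origin: middle of its underside
- used_reel: partly used reel of the same flange size, on the other spindle (120 mm from the free one), origin in its middle, its top 71 mm above the bench with the spindle rising 21 mm over it; leave it there
- cleaner: open aluminium tip-cleaner cup, 60 mm diameter, 45 mm high, origin under its middle; leave it
- flux: white flux bottle, 38 mm diameter, 95 mm high, origin under its middle; leave it
- driver: screwdriver lying flat on the bench, 160 mm long along its x axis; leave it
- bin: black parts bin, fixed, 140 x 220 x 75 mm high, origin under its middle

How it is judged:
At the end, for the whole second after the job is handed in: The reel is on the free spindle, its middle within 4 mm of the spindle's axis and 21 to 27.5 mm above the disc (the drive pin is in a hole), its axis within 0.05 rad of the spindle's, at rest (horizontal distance between reel and seat below 0.004 m and z of reel in the frame of seat between 0.021 and 0.0275 m and angle between the z axis of reel and the z axis of seat, either way round below 0.05 rad and linear speed of reel below 0.02 m/s); the robot touches nothing.
It fails at once if the reel is dropped down the spindle (moves faster than 0.6 m/s within 20 mm of the spindle's axis) (horizontal distance between reel and seat below 0.02 m and linear speed of reel above 0.6 m/s).
It fails at once if the used reel is shifted by more than 15 mm (distance of used_reel from where it was at the start of the episode above 0.015 m).
It fails at once if the cleaner, the flux bottle or the screwdriver is moved by more than 30 mm, or the bottle or cleaner is tipped over (distance of any of cleaner, flux, driver from where it was at the start of the episode above 0.03 m or angle between any of cleaner, flux's own z axis and vertical above 0.6 rad).
It also fails if it takes over 64 s, if anything falls off the work surface, if the arm or the gripper's body presses on something with over 40 N, if the wrist force passes 120 N, or if a joint passes its speed limit or range.

## Working session

There is one attempt and no reset: what is moved stays moved. The work goes in short steps, Python scripts to look and compute and a tool call to move; the robot and the scene stay as the last step left them, time stands still between calls to the robot, and variables do not carry over. Pictures are saved under pics/ and viewed, at most 10 in all, crops included, and the job is handed in when it is done.

Besides the shell and the picture viewer there is one more tool, called after "Emit:" in YAML: its name, and indented under it one key for each argument. send_rows: Moves the arm, as the interface text tells. Its arguments: {"type":"object","properties":{"targets":{"type":"array","items":{"type":"array","items":{"type":"number"}}},"grip_force":{"type":"number"}},"required":["targets"]}

```bash
mkdir -p pics
cat > h.py <<'E'
import numpy as np, cv2
from cell import observe, read_camera, calibration, hand_in, tcp_to_grasp
def cloud(name, d):
    c=calibration(name); K=np.array(c["intrinsics"]); v,u=np.mgrid[0:384,0:512]
    p=np.stack([(u-K[0,2])/K[0,0]*d, -(v-K[1,2])/K[1,1]*d, -d, np.ones_like(d)],-1)
    return (p@np.linalg.inv(np.array(c["world_to_cam"])).T)[...,:3]
E
python3 - <<'E'
from h import *
print(observe()); print(tcp_to_grasp)
for n in ("top","scene"):
    im,d=read_camera(n); np.savez(n+".npz",im=im,d=d)
    print(n, {k:np.round(v,4).tolist() for k,v in calibration(n).items()})
    cv2.imwrite(f"pics/{n}.png",cv2.resize(im[...,::-1],(800,600)))
E
```

```text
{'time': 0.0, 'qpos': array([-1.31498830e+00,  3.42699441e-01,  1.52501371e+00, -4.48310573e-06,
        1.27538438e+00, -1.46015908e-01]), 'qvel': array([ 0.00064546,  0.0008646 ,  0.00042689, -0.0001263 ,  0.00062356,
       -0.0010818 ]), 'joint_efforts': array([-1.55068297e-03, -4.31246459e+01, -2.44213986e+01,  7.15618883e-02,
        5.60708146e-02, -1.35777091e-04]), 'tool_pos': array([ 0.20523504, -0.48278552,  0.22605819]), 'tool_rot': array([-3.14010316e+00, -2.14715231e-04,  4.01825087e-01]), 'contact_force': array([-0.52746694,  0.22537713,  1.03756282]), 'torque': array([ 0.00694469, -0.02965522, -0.06216897]), 'grip_force': 0.0, 'opening': 0.09184041272648279}
0.0188
top {'intrinsics': [[488.9239, 0.0, 263.3719], [0.0, 488.9239, 192.9265], [0.0, 0.0, 1.0]], 'world_to_cam': [[-0.0272, -0.9996, -0.0116, 0.1361], [0.9952, -0.0282, 0.094, -0.617], [-0.0943, -0.009, 0.9955, -1.1358], [0.0, 0.0, 0.0, 1.0]]}
scene {'intrinsics': [[423.6876, 0.0, 256.5594], [0.0, 423.6876, 187.2751], [0.0, 0.0, 1.0]], 'world_to_cam': [[0.2591, 0.9658, 0.0108, -0.268], [-0.8317, 0.2174, 0.5108, 0.4524], [0.491, -0.1414, 0.8596, -1.4981], [0.0, 0.0, 0.0, 1.0]]}
```

View pics/top.png

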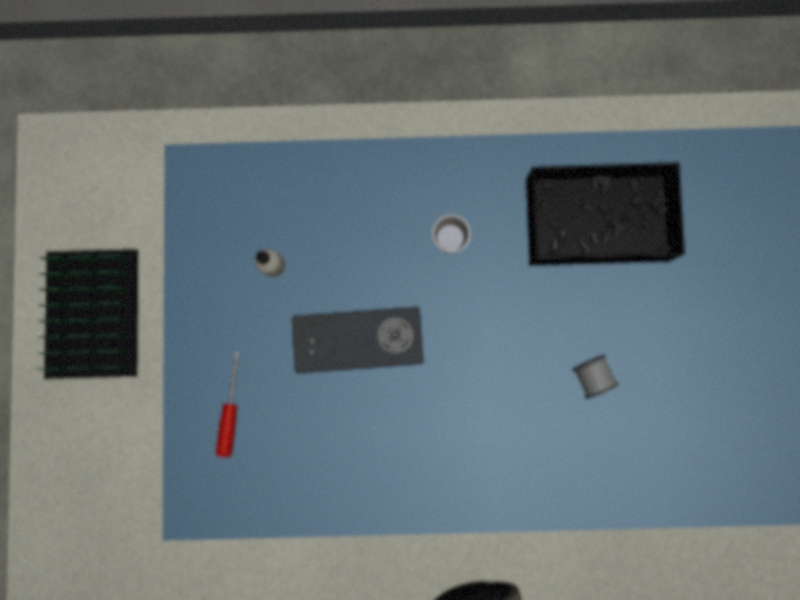

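View pics/scene.png

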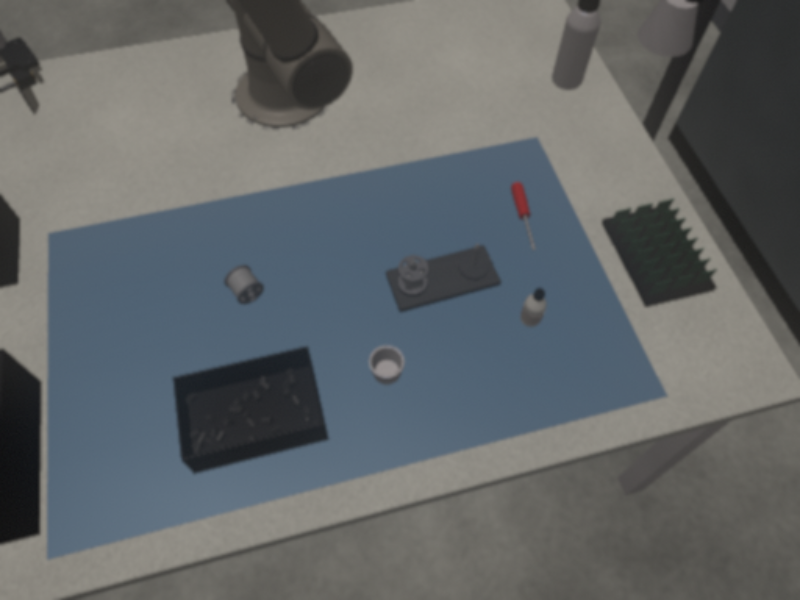

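The top view shows the reel lying at about (596,377). Its flanges are at (580,384) and (611,371). The stand is at (358,340), with the used reel at (396,335), and the free spindle and pin show as bright dots at (311,340) and (311,353).

Run:
```python
from h import *
z=np.load("top.npz"); P=cloud("top",z["d"]); s=512/800
def at(x,y): return P[int(y*s),int(x*s)].round(4)
for n,(x,y) in dict(matA=(480,420),reel=(596,377),stand=(345,350),used=(396,345),dot1=(311,340),dot2=(311,353)).items(): print(n,at(x,y))
sub=P[215:265,355:405].reshape(-1,3); q=sub[(sub[:,2]>.02)&(sub[:,2]<.08)]
print(len(q),q.min(0),q.max(0),q.mean(0)); 
print(cv2.minAreaRect(q[:,:2].astype(np.float32)*1000))
sub=P[190:245,180:276].reshape(-1,3); b=sub[(sub[:,2]>.009)&(sub[:,2]<.03)]; print(len(b),cv2.minAreaRect(b[:,:2].astype(np.float32)*1000))
u=sub[(sub[:,2]>.06)&(sub[:,2]<.085)]; print(len(u),u.mean(0), u.max(0),cv2.minEnclosingCircle(u[:,:2].astype(np.float32)*1000))
sub=P[200:235,185:215]; t=sub[(sub[...,2]>.04)]; print(t.round(3))
c=calibration("wrist"); print({k:np.round(v,4).tolist() for k,v in c.items()})
```

```text
matA [0.4391 0.0194 0.0041]
reel [ 0.4991 -0.1515  0.0452]
stand [0.5499 0.2254 0.014 ]
used [0.5552 0.1441 0.068 ]
dot1 [0.5645 0.265  0.089 ]
dot2 [0.5484 0.2738 0.0289]
485 [ 0.46904199 -0.18698986  0.02014027] [ 0.53180593 -0.12099471  0.05856961] [ 0.50002557 -0.15134639  0.04493921]
((500.7143249511719, -154.2521209716797), (50.22720718383789, 52.80329132080078), 22.921611785888672)
2588 ((567.2277221679688, 205.02166748046875), (90.00873565673828, 199.7158966064453), 2.7579236030578613)
390 [0.56983924 0.14736585 0.0700703 ] [0.59678423 0.26581645 0.08454319] ((567.673095703125, 192.03831481933594), 74.15426635742188)
[[0.511 0.108 1.19 ]
 [0.567 0.268 0.085]
 [0.567 0.265 0.092]
 [0.567 0.263 0.087]
 [0.567 0.261 0.085]
 [0.568 0.262 0.064]
 [0.511 0.108 1.19 ]
 [0.564 0.266 0.096]
 [0.564 0.265 0.089]
 [0.564 0.263 0.09 ]
 [0.564 0.261 0.088]
 [0.565 0.26  0.074]
 [0.566 0.26  0.057]
 [0.562 0.268 0.087]
 [0.562 0.265 0.088]
 [0.562 0.263 0.087]
 [0.562 0.261 0.083]
 [0.563 0.26  0.074]
 [0.563 0.26  0.058]
 [0.564 0.26  0.043]
 [0.56  0.266 0.084]
 [0.56  0.263 0.088]
 [0.56  0.262 0.075]
 [0.561 0.261 0.069]
 [0.561 0.261 0.055]
 [0.562 0.26  0.04 ]
 [0.559 0.264 0.046]
 [0.511 0.108 1.19 ]
 [0.511 0.108 1.19 ]]
{'intrinsics': [[292.3725, 0.0, 255.0646], [0.0, 292.3725, 193.3547], [0.0, 0.0, 1.0]], 'hand_eye': [[-0.0003, 0.965, 0.2622, 0.0696], [1.0, 0.0003, 0.0001, 0.0003], [-0.0, 0.2622, -0.965, -0.1579], [0.0, 0.0, 0.0, 1.0]]}
```

Emit:
send_rows:
  targets:
    - [1, 0.027, 0.03, -0.007, 0.143]
    - [1, 0.027, 0.03, -0.007, 0.143]
    - [1, 0.027, 0.03, -0.007, 0.143]
    - [1, 0.027, 0.03, -0.007, 0.143]
    - [1, 0.027, 0.03, -0.007, 0.143]

```text
time: 0.6
tool_pos: [0.341, -0.3318, 0.1912]
tool_rot: [-3.141, -0.0, 1.122]
contact_force: [0.7, 0.3, -0.3]
opening: 0.0913
grip_force: 0.0
```

Emit:
send_rows:
  targets:
    - [1, 0.027, 0.03, -0.007, 0.143]
    - [1, 0.027, 0.03, -0.007, 0.143]
    - [1, 0.027, 0.03, -0.007, 0.143]
    - [1, 0.027, 0.03, -0.007, 0.143]
    - [1, 0.027, 0.03, -0.007, 0.143]

```text
time: 1.1
tool_pos: [0.4761, -0.1817, 0.1562]
tool_rot: [-3.141, -0.0, 1.838]
contact_force: [0.3, -0.1, -0.0]
opening: 0.0913
grip_force: 0.0
```

Emit:
send_rows:
  targets:
    - [1, 0.027, 0.03, -0.007, 0.14]
    - [1, 0, 0, 0, 0]
    - [1, 0, 0, 0, 0]

```text
time: 1.4
tool_pos: [0.5022, -0.1525, 0.1491]
tool_rot: [-3.14, -0.001, 1.973]
contact_force: [0.2, -0.2, 0.7]
opening: 0.0919
grip_force: 0.0
```

```bash
cat >> h.py <<'E'
from scipy.spatial.transform import Rotation as Ro
def wrist():
    s=observe(); im,d=read_camera("wrist"); c=calibration("wrist"); K=np.array(c["intrinsics"])
    T=np.eye(4); T[:3,:3]=Ro.from_euler("xyz",s["tool_rot"]).as_matrix(); T[:3,3]=s["tool_pos"]
    M=T@np.array(c["hand_eye"]); v,u=np.mgrid[0:384,0:512]
    p=np.stack([(u-K[0,2])/K[0,0]*d, -(v-K[1,2])/K[1,1]*d, -d, np.ones_like(d)],-1)
    P=(p@M.T)[...,:3]; P[d==0]=np.nan
    return s,im,P
E
python3 - <<'E'
from h import *
s,im,P=wrist(); print(s["tool_pos"],s["tool_rot"],s["qpos"])
np.savez("w1.npz",im=im,P=P)
cv2.imwrite("pics/w1.png",cv2.resize(im[...,::-1],(800,600)))
q=P.reshape(-1,3); tp=s["tool_pos"]
q=q[(q[:,2]>.015)&(q[:,2]<.07)&(np.abs(q[:,0]-.5)<.06)&(np.abs(q[:,1]+.152)<.06)]
print(len(q),cv2.minAreaRect(q[:,:2].astype(np.float32)*1000))
h=q[q[:,2]>.04]; print(len(h),h[:,2].max(),cv2.minAreaRect(h[:,:2].astype(np.float32)*1000))
E
```

```text
[ 0.50218649 -0.15252278  0.14914726] [-3.14045671e+00 -8.33123968e-04  1.97255391e+00] [-4.40772039e-01  4.18324220e-01  1.63783136e+00 -3.31330692e-04
  1.08681494e+00 -8.42375722e-01]
2758 ((500.8867492675781, -154.1101837158203), (49.981693267822266, 51.80328369140625), 22.61697769165039)
2340 0.05555902470496016 ((501.2030029296875, -155.00613403320312), (50.442718505859375, 47.183937072753906), 21.74280548095703)
```

View pics/w1.png

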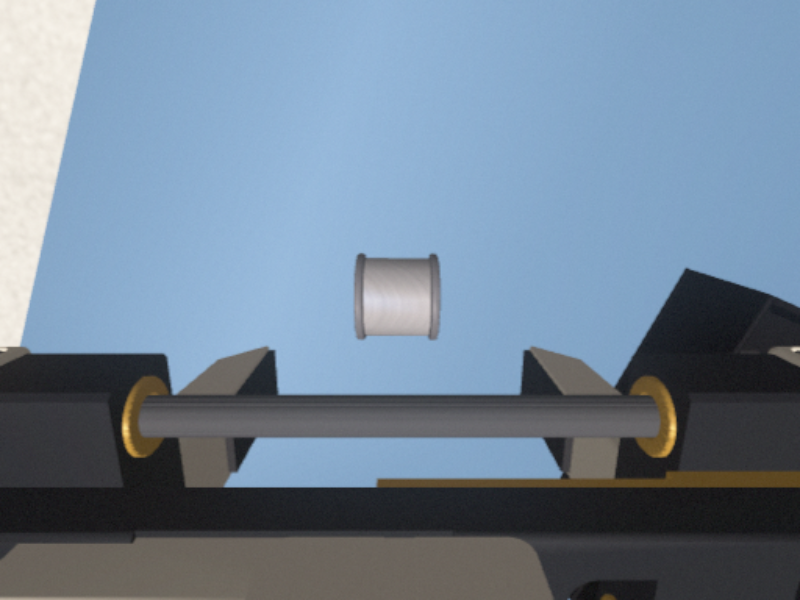

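Run:
```python
from h import *
P=np.load("w1.npz")["P"]; q=P.reshape(-1,3)
q=q[(q[:,2]>.015)&(q[:,2]<.07)&(np.abs(q[:,0]-.501)<.06)&(np.abs(q[:,1]+.154)<.06)]
for deg in (-64,-66,-68,-70):
    a=np.radians(deg); A=np.array([np.cos(a),np.sin(a)]); B=np.array([-A[1],A[0]])
    r=(q[:,:2]-[.501,-.154]); t=r@A; n=r@B
    print(deg,"axial",t.min(),t.max(),"lat",n.min(),n.max())
    f=q[:,2]>.0; m=(np.abs(t)<.017)&(q[:,2]>.035)
    # axis slope from wire ridge
    for lo,hi in((-.018,-.006),(-.006,.006),(.006,.018)):
        k=(t>lo)&(t<hi)&(q[:,2]>.035); c=np.polyfit(n[k],q[k,2],2); print("  ridge n",-c[1]/2/c[0],"z",np.polyval(c,-c[1]/2/c[0]))
mat=P[(P[...,2]<.015)]; print(mat[:,2].mean(), np.median(mat[:,2]))
```

```text
-64 axial -0.027145488718940222 0.0262028774818671 lat -0.025915172848814325 0.026071842272793164
  ridge n 0.004295909106693367 z 0.046123035556792126
  ridge n 0.0003020624361101483 z 0.05048703970619165
  ridge n -0.003509033598301859 z 0.04804864116688325
-66 axial -0.026386915288076452 0.025468895374378443 lat -0.025386542356407985 0.025356590091463217
  ridge n 0.0014565386046645238 z 0.046159562620476255
  ridge n 0.0001526001066276499 z 0.050481918855514
  ridge n -0.0014386513574094577 z 0.04799802533491259
-68 axial -0.026021095403966348 0.026173913407237646 lat -0.025327382747605123 0.024980908203568714
  ridge n -0.001019706578374759 z 0.046194667345719476
  ridge n -0.00025817248985420357 z 0.05048526966288949
  ridge n 0.0004229967133939377 z 0.048056155303135915
-70 axial -0.026783297611854575 0.026847042558392407 lat -0.025921619312477842 0.025405078345760577
  ridge n -0.0039865470936258736 z 0.046121534997983826
  ridge n -0.0005179083186598859 z 0.05046990979337558
  ridge n 0.0027277024587745594 z 0.0480748221101306
0.0007871137991430913 0.0007616664291816289
```

In the wrist view the reel's flanges are at u≈360 and u≈437, so its axis lies along the closing line, at about 22.7° in the world. I misread this from the top view. I'll turn the tool by −90° and grip the far flange across its flats.

Emit:
send_rows:
  targets:
    - [1, 0.004, 0.0015, 0, -0.1434]
    - [1, 0.004, 0.0015, 0, -0.1434]
    - [1, 0.004, 0.0015, 0, -0.1434]
    - [1, 0.004, 0.0015, 0, -0.1434]
    - [1, 0.0035, 0.0012, 0, -0.1434]

```text
time: 1.95
tool_pos: [0.5212, -0.1475, 0.1501]
tool_rot: [3.141, 0.0, 1.245]
contact_force: [-0.7, -0.8, -1.3]
opening: 0.0918
grip_force: 0.0
```

Emit:
send_rows:
  targets:
    - [1, 0, 0, 0, -0.1434]
    - [1, 0, 0, 0, -0.1434]
    - [1, 0, 0, 0, -0.1434]
    - [1, 0, 0, 0, -0.1434]
    - [1, 0, 0, 0, -0.1434]

```text
time: 2.45
tool_pos: [0.521, -0.1476, 0.1501]
tool_rot: [3.141, 0.0, 0.528]
contact_force: [-0.2, 0.1, -1.0]
opening: 0.0915
grip_force: 0.0
```

Emit:
send_rows:
  targets:
    - [1, 0, 0, -0.02, -0.1434]
    - [1, 0, 0, -0.04, 0]
    - [1, 0, 0, -0.04, 0]
    - [1, 0, 0, -0.02, 0]
    - [1, 0, 0, 0, 0]

```text
time: 2.95
tool_pos: [0.5191, -0.1466, 0.0273]
tool_rot: [-3.137, 0.004, 0.391]
contact_force: [-0.1, -0.0, -0.1]
opening: 0.0917
grip_force: 0.0
```

Emit:
send_rows:
  targets:
    - [1, 0.001, 0.001, -0.01, 0]
    - [1, 0.001, 0.0005, -0.01, 0]
    - [1, 0, 0, 0, 0]
    - [1, 0, 0, 0, 0]

```text
time: 3.35
tool_pos: [0.5241, -0.1446, 0.0102]
tool_rot: [3.141, -0.0, 0.394]
contact_force: [0.5, 0.1, 0.4]
opening: 0.092
grip_force: 0.0
```

Run:
```python
from h import *
s,im,P=wrist(); print(s["tool_pos"],s["tool_rot"],s["contact_force"])
cv2.imwrite("pics/w2.png",cv2.resize(im[...,::-1],(640,480)))
```

```text
[ 0.52410124 -0.14464502  0.01018418] [ 3.14095773e+00 -4.52598935e-04  3.94326865e-01] [0.46592949 0.08474413 0.40494531]
```

View pics/w2.png

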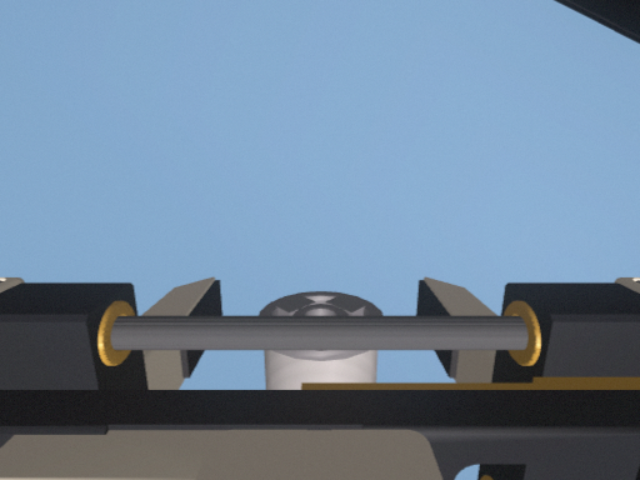

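The reel is centred between the fingers at u≈320. Holes show at the top, left and right of its end, so they lie on the tool's axes. I'll close gently and pivot the reel up in an arc.

Emit:
send_rows:
  targets:
    - [0.5, 0, 0, 0, 0]
    - [0.5, 0, 0, 0, 0]
    - [0.4, 0, 0, 0, 0]
    - [0.4, 0, 0, 0, 0]
    - [0.4, 0, 0, 0, 0]
  grip_force: 5

```text
time: 3.9
tool_pos: [0.5239, -0.1445, 0.0098]
tool_rot: [3.141, -0.0, 0.394]
contact_force: [0.6, 0.2, 0.4]
opening: 0.0562
grip_force: 0.0
```

Run:
```python
import numpy as np
a=np.radians(22.6); f=np.radians(np.linspace(29.6,119.6,16)); p=54.6*np.c_[np.cos(f),np.sin(f)]
d=np.diff(p,axis=0); print(np.c_[d[:,0]*np.cos(a),d[:,0]*np.sin(a),d[:,1]].round(1).tolist())
```

```text
[[-2.8, -1.2, 4.8], [-3.3, -1.4, 4.5], [-3.7, -1.5, 4.1], [-4.1, -1.7, 3.6], [-4.4, -1.8, 3.1], [-4.7, -1.9, 2.6], [-4.9, -2.0, 2.1], [-5.1, -2.1, 1.5], [-5.2, -2.2, 0.9], [-5.3, -2.2, 0.3], [-5.3, -2.2, -0.3], [-5.2, -2.2, -0.9], [-5.1, -2.1, -1.4], [-4.9, -2.1, -2.0], [-4.7, -2.0, -2.6]]
```

Emit:
send_rows:
  targets:
    - [0.4, 0, 0, 0, 0]
    - [0.4, 0, 0, 0, 0]
    - [0.4, 0, 0, 0, 0]

```text
time: 4.2
tool_pos: [0.524, -0.1446, 0.0098]
tool_rot: [3.141, -0.0, 0.394]
contact_force: [0.7, -1.5, 0.8]
opening: 0.0538
grip_force: 5.0
```

Emit:
send_rows:
  targets:
    - [0.4, -0.0028, -0.0012, 0.0055, 0]
    - [0.4, -0.0033, -0.0014, 0.005, 0]
    - [0.4, -0.0037, -0.0015, 0.0045, 0]
    - [0.4, -0.0041, -0.0017, 0.0036, 0]
    - [0.4, -0.0044, -0.0018, 0.0031, 0]

```text
time: 4.7
tool_pos: [0.5051, -0.1523, 0.0318]
tool_rot: [3.141, -0.0, 0.394]
contact_force: [0.5, 0.4, -3.2]
opening: 0.054
grip_force: 5.0
```

Run:
```python
from h import *
s=observe(); print(s["tool_pos"],s["contact_force"],s["opening"],s["grip_force"])
im,d=read_camera("scene")
cv2.imwrite("pics/s2.png",cv2.resize(im[140:220,110:220,::-1],(660,480),interpolation=cv2.INTER_CUBIC))
```

```text
[ 0.50508438 -0.15225541  0.03184994] [ 0.45601571  0.37080373 -3.19780237] 0.054017670310120565 4.999999618266884
```

View pics/s2.png

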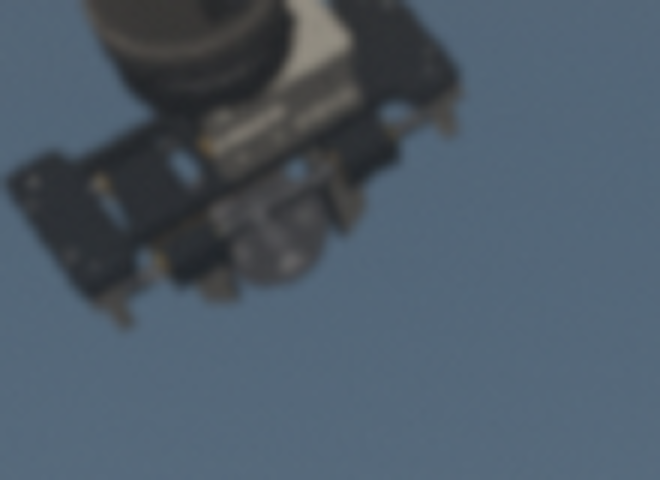

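The scene crop shows the held flange face at (285,245). The force reading says the gripper carries the full weight. I'll lift it a little to let it hang, then measure the flange plane.

Emit:
send_rows:
  targets:
    - [0.4, -0.0047, -0.0019, 0.008, 0]
    - [0.4, -0.0049, -0.002, 0.008, 0]
    - [0.4, -0.0051, -0.0021, 0.008, 0]
    - [0.4, 0, 0, 0.008, 0]
    - [0.4, 0, 0, 0, 0]
  grip_force: 4

```text
time: 5.25
tool_pos: [0.4916, -0.1586, 0.0649]
tool_rot: [3.139, -0.002, 0.394]
contact_force: [-0.2, 0.4, -2.4]
opening: 0.0534
grip_force: 4.0
```

```bash
cat >> h.py <<'E'
def local(s,P):
    R=Ro.from_euler("xyz",s["tool_rot"]).as_matrix(); return (P-s["tool_pos"])@R   # tool coords
E
python3 - <<'E'
from h import *
s,im,P=wrist(); print(s["tool_pos"],s["contact_force"],s["opening"]); L=local(s,P)
np.savez("w3.npz",im=im,L=L)
cv2.imwrite("pics/w3.png",cv2.resize(im[200:330,170:342,::-1],(688,520),interpolation=cv2.INTER_CUBIC))
m=(np.abs(L[...,1])<.026)&(L[...,2]>-.05)&(L[...,2]<.04)&(np.abs(L[...,0])<.06); q=L[m]
print(len(q),np.percentile(q,[2,50,98],axis=0).round(4))
E
```

```text
[ 0.49159388 -0.15859186  0.06492408] [-0.24548822  0.37903414 -2.38740834] 0.0534180952133898
5950 [[-0.0268 -0.0229 -0.0136]
 [ 0.0099  0.0009 -0.0108]
 [ 0.0238  0.0238  0.0336]]
```

View pics/w3.png

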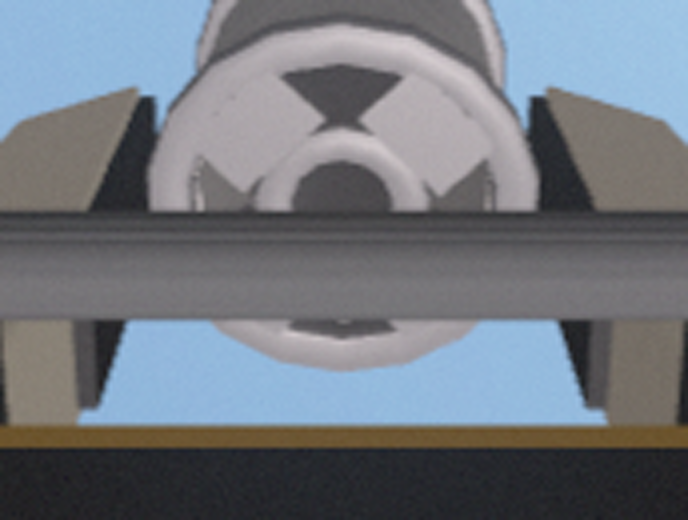

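The reel hangs nearly upright. Its flange face is towards the camera, with holes at the top, sides and bottom along the tool axes. Next I fit the plane.

```bash
cat >> h.py <<'E'
def flange(L):
    m=(np.abs(L[...,1])<.027)&(np.abs(L[...,2]+.012)<.014)&(np.abs(L[...,0])<.035)
    q=L[m]
    for _ in range(6):
        c=np.linalg.lstsq(np.c_[q[:,:2],np.ones(len(q))],q[:,2],rcond=None)[0]
        r=q[:,2]-q[:,:2]@c[:2]-c[2]; q=q[np.abs(r)<max(.0008,1.5*np.std(r))]
    (x,y),rad=cv2.minEnclosingCircle(q[:,:2].astype(np.float32))
    print("n",len(q),"slope x,y",c[:2].round(3),"z0",c[2].round(4),"centre",round(x,4),round(y,4),"r",round(rad,4))
E
python3 - <<'E'
from h import *
flange(np.load("w3.npz")["L"])
E
```

```text
n 2770 slope x,y [-0.054 -0.032] z0 -0.0117 centre -0.0025 -0.0008 r 0.0282
```

Emit:
send_rows:
  targets:
    - [0.4, 0, 0, 0, 0]
    - [0.4, 0, 0, -0.01, 0]
    - [0.4, 0, 0, -0.01, 0]
    - [0.4, 0, 0, -0.005, 0]
    - [0.4, 0, 0, -0.001, 0]
  grip_force: 8

```text
time: 5.8
tool_pos: [0.4918, -0.1585, 0.0372]
tool_rot: [3.14, -0.001, 0.394]
contact_force: [3.3, 0.2, 4.1]
opening: 0.0536
grip_force: 8.0
```

Run:
```python
from h import *
s,im,P=wrist(); print(s["tool_pos"],s["contact_force"],s["opening"]); flange(local(s,P))
```

```text
[ 0.49182677 -0.1584604   0.03717715] [3.32735478 0.2050164  4.1084379 ] 0.05361688811420983
n 2873 slope x,y [-0.007 -0.006] z0 -0.0127 centre -0.0018 -0.0008 r 0.028
```

Emit:
send_rows:
  targets:
    - [0.75, 0, 0, 0, 0]
    - [0.75, 0, 0, 0, 0]
    - [0.75, 0, 0, 0, 0]
    - [0.75, -0.0017, -0.0007, -0.004, 0]
    - [0.75, 0, 0, -0.0045, 0]

```text
time: 6.35
tool_pos: [0.4888, -0.1588, 0.0287]
tool_rot: [-3.142, 0.0, 0.394]
contact_force: [-0.1, -0.0, 0.5]
opening: 0.0686
grip_force: 0.0
```

Emit:
send_rows:
  targets:
    - [0.75, 0, 0, 0, 0]
    - [0.4, 0, 0, 0, 0]
    - [0.4, 0, 0, 0, 0]
    - [0.4, 0, 0, 0, 0]
    - [0.4, 0, 0, 0, 0]
  grip_force: 30

```text
time: 6.85
tool_pos: [0.4893, -0.1589, 0.029]
tool_rot: [3.141, -0.0, 0.394]
contact_force: [0.7, 0.4, -1.4]
opening: 0.0532
grip_force: 30.0
```

Run:
```python
from h import *
s,im,P=wrist(); print(s["tool_pos"],s["tool_rot"],s["contact_force"],s["opening"],s["grip_force"]); flange(local(s,P))
```

```text
[ 0.48930055 -0.15889232  0.02902343] [ 3.14117165e+00 -2.34890156e-04  3.94439351e-01] [ 0.72974077  0.40384682 -1.44408862] 0.05318313285571803 29.999961680732667
n 3363 slope x,y [-0.001 -0.001] z0 -0.0207 centre 0.0004 -0.0004 r 0.0277
```

Emit:
send_rows:
  targets:
    - [0.4, 0, 0, 0.02, 0]
    - [0.4, 0, 0, 0.04, 0]
    - [0.4, 0, 0, 0.04, 0]
    - [0.4, 0, 0.01, 0.03, 0]
    - [0.4, -0.001, 0.03, 0, 0]

```text
time: 7.4
tool_pos: [0.4906, -0.121, 0.163]
tool_rot: [3.135, -0.006, 0.392]
contact_force: [0.7, -0.0, -3.3]
opening: 0.0534
grip_force: 30.0
```

Emit:
send_rows:
  targets:
    - [0.4, -0.001, 0.04, 0, 0]
    - [0.4, -0.001, 0.04, 0, 0]
    - [0.4, -0.001, 0.04, 0, 0]
    - [0.4, -0.001, 0.04, 0, 0]
    - [0.4, -0.001, 0.04, 0, 0]

```text
time: 7.9
tool_pos: [0.4823, 0.0828, 0.1586]
tool_rot: [-3.141, 0.001, 0.394]
contact_force: [0.7, 0.6, -3.6]
opening: 0.0535
grip_force: 30.0
```

Emit:
send_rows:
  targets:
    - [0.4, -0.001, 0.04, 0, 0]
    - [0.4, -0.001, 0.04, 0, 0]
    - [0.4, 0, 0.04, 0, 0]
    - [0.4, 0, 0.03, 0, 0]
    - [0.4, 0, 0, 0, 0]

```text
time: 8.4
tool_pos: [0.4802, 0.2345, 0.1584]
tool_rot: [-3.14, 0.0, 0.398]
contact_force: [0.5, -1.1, -3.2]
opening: 0.0528
grip_force: 30.0
```

Emit:
send_rows:
  targets:
    - [0.4, 0, 0, 0, 0]
    - [0.4, 0, 0, 0, 0]

```text
time: 8.6
tool_pos: [0.4808, 0.2303, 0.1586]
tool_rot: [3.141, 0.001, 0.394]
contact_force: [-0.5, -0.9, -3.4]
opening: 0.0532
grip_force: 30.0
```

Run:
```python
from h import *
s,im,P=wrist(); print(s["tool_pos"],s["tool_rot"],s["qpos"],s["contact_force"],s["opening"]); flange(local(s,P))
np.savez("w4.npz",im=im,P=P,tp=s["tool_pos"],tr=s["tool_rot"])
cv2.imwrite("pics/w4.png",cv2.resize(im[...,::-1],(800,600),interpolation=cv2.INTER_CUBIC))
```

```text
[0.48082565 0.23030027 0.15855939] [3.14125259e+00 1.28882203e-03 3.93842049e-01] [ 3.03156991e-01  4.21705326e-01  1.60260618e+00 -5.06286390e-04
  1.11853393e+00  1.48033258e+00] [-0.50264646 -0.89531528 -3.37241349] 0.053150931015863385
n 3330 slope x,y [-0.001  0.002] z0 -0.0207 centre 0.0003 -0.0004 r 0.0276
```

View pics/w4.png

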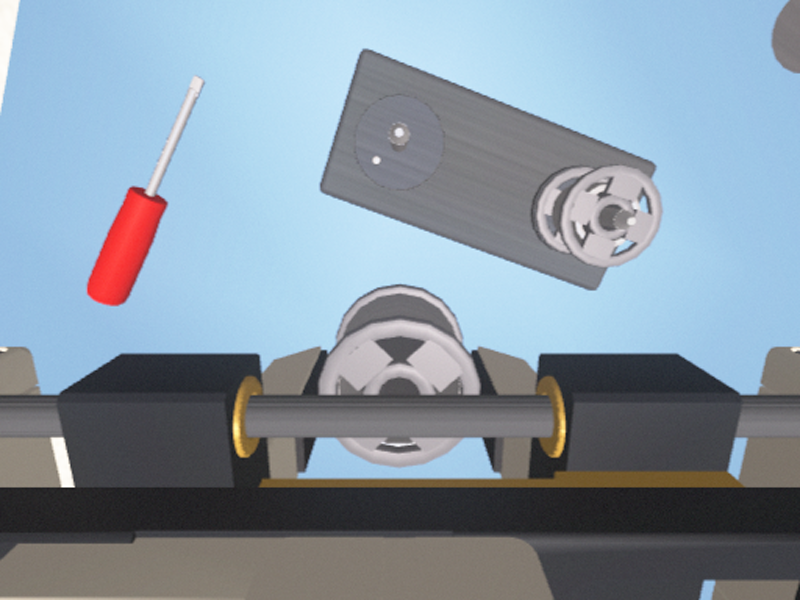

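The spindle tip is at about (399,131), the pin top at (376,160), and the disc spans u 354–443, v 94–190. I'll intersect those rays with the known heights.

Run:
```python
from h import *
z=np.load("w4.npz"); c=calibration("wrist"); K=np.array(c["intrinsics"]); 
T=np.eye(4); T[:3,:3]=Ro.from_euler("xyz",z["tr"]).as_matrix(); T[:3,3]=z["tp"]; M=T@np.array(c["hand_eye"])
def ray(u,v,h):
    u,v=(u+.5)*.64-.5,(v+.5)*.64-.5
    d=M[:3,:3]@[(u-K[0,2])/K[0,0],-(v-K[1,2])/K[1,1],-1]; o=M[:3,3]; return (o+d*(h-o[2])/d[2])
t=ray(399,131,.092); p=ray(376,160,.028)
rim=np.array([ray(*x,.021)[:2] for x in((354,142),(443,142),(399,94),(399,190))]); e=rim.mean(0)
print("tip",t,"pin",p,"disc",e, np.linalg.norm(rim-e,axis=1))
s=z["P"][int(210*.64),int(450*.64)]; print("stand top z",s)
for o in(t,e):
    d=p[:2]-o[:2]; print(np.linalg.norm(d),np.degrees(np.arctan2(d[1],d[0])))
print("tool yaw deg",np.degrees(z["tr"][2]))
```

```text
tip [0.56468749 0.26466983 0.092     ] pin [0.54967312 0.27340291 0.028     ] disc [0.56454317 0.26471817] [0.0273743  0.02706934 0.02742808 0.02815576]
stand top z [0.5397783  0.21829464 0.01512399]
0.01736946082290221 149.81566635314712
0.017220427431122225 149.7132434518917
tool yaw deg 22.56548717677215
```

Emit:
send_rows:
  targets:
    - [0.4, 0.008, -0.009, 0, 0.13]
    - [0.4, 0.008, -0.009, 0, 0.13]
    - [0.4, 0.008, -0.009, 0, 0.13]
    - [0.4, 0.008, -0.008, 0, 0.13]
    - [0.4, 0.006, -0.008, 0, 0.129]

```text
time: 9.15
tool_pos: [0.5197, 0.1865, 0.159]
tool_rot: [3.141, 0.0, 1.047]
contact_force: [0.2, -0.3, -2.6]
opening: 0.0534
grip_force: 30.0
```

Emit:
send_rows:
  targets:
    - [0.4, 0, 0, 0, 0]
    - [0.4, 0, 0, 0, 0]
    - [0.4, 0, 0, 0, 0]

```text
time: 9.45
tool_pos: [0.5188, 0.1881, 0.1589]
tool_rot: [-3.141, 0.0, 1.04]
contact_force: [-0.1, 0.4, -2.9]
opening: 0.0531
grip_force: 30.0
```

Run:
```python
from h import *
s,im,P=wrist(); print(s["tool_pos"],s["tool_rot"],s["opening"]); flange(local(s,P))
np.savez("w5.npz",im=im,P=P,tp=s["tool_pos"],tr=s["tool_rot"])
cv2.imwrite("pics/w5.png",cv2.resize(im[20:220,156:356,::-1],(600,600),interpolation=cv2.INTER_CUBIC))
```

```text
[0.51879111 0.18812551 0.15893435] [-3.14129505e+00  1.11993965e-04  1.04038800e+00] 0.053115702069112904
n 3369 slope x,y [-0.001 -0.002] z0 -0.0207 centre 0.0007 -0.0002 r 0.0279
```

View pics/w5.png

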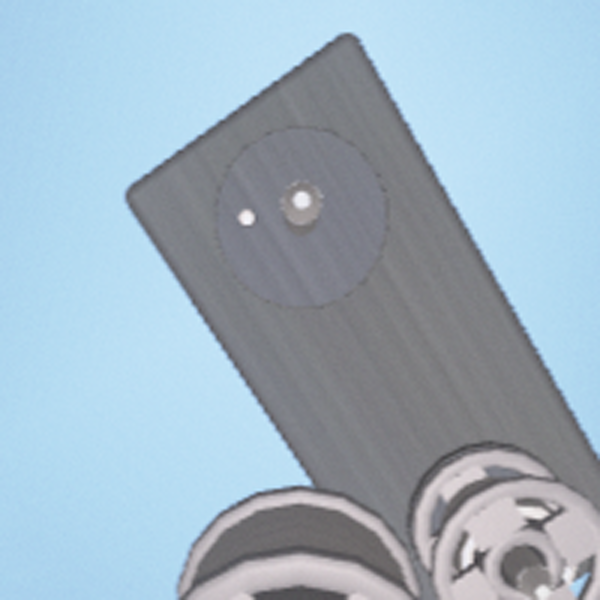

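In the crop (3x, origin at (156,20)), the tip is at (302,200), the pin top at (247,217), and the disc spans u 216–388, v 126–308.

Run:
```python
from h import *
z=np.load("w5.npz"); c=calibration("wrist"); K=np.array(c["intrinsics"]); 
R=Ro.from_euler("xyz",z["tr"]).as_matrix()
T=np.eye(4); T[:3,:3]=R; T[:3,3]=z["tp"]; M=T@np.array(c["hand_eye"])
def ray(u,v,h):
    u,v=156+(u+.5)/3-.5,20+(v+.5)/3-.5
    d=M[:3,:3]@[(u-K[0,2])/K[0,0],-(v-K[1,2])/K[1,1],-1]; o=M[:3,3]; return (o+d*(h-o[2])/d[2])
t=ray(302,200,.092); p=ray(247,217,.028)
rim=np.array([ray(*x,.021)[:2] for x in((216,217),(388,217),(302,126),(302,308))]); e=rim.mean(0)
print("tip",t,"pin",p,"disc",e)
d=p[:2]-e; print(np.linalg.norm(d),np.degrees(np.arctan2(d[1],d[0])),"yaw",np.degrees(z["tr"][2]))
r=R@[.0005,-.0003,0]
print("shift from here (tip, disc):",t[:2]-z["tp"][:2]-r[:2], e-z["tp"][:2]-r[:2])
```

```text
tip [0.56433171 0.26448292 0.092     ] pin [0.55003679 0.27341499 0.028     ] disc [0.5649214  0.26482057]
0.0171876589566508 149.99772644887975 yaw 59.60984163665325
shift from here (tip, disc): [0.04554643 0.07577434] [0.04613612 0.076112  ]
```

Emit:
send_rows:
  targets:
    - [0.4, 0.011, 0.019, 0, 0.006]
    - [0.4, 0.011, 0.019, 0, 0]
    - [0.4, 0.012, 0.019, 0, 0]
    - [0.4, 0.0118, 0.0189, 0, 0]
    - [0.4, 0, 0, 0, 0]

```text
time: 10.0
tool_pos: [0.5655, 0.2666, 0.1586]
tool_rot: [3.141, -0.001, 1.05]
contact_force: [0.5, 0.4, -3.5]
opening: 0.0532
grip_force: 30.0
```

Emit:
send_rows:
  targets:
    - [0.4, 0, 0, -0.01, 0]
    - [0.4, 0, 0, -0.008, 0]
    - [0.4, 0, 0, -0.008, 0]
    - [0.4, 0, 0, -0.004, 0]
    - [0.4, 0, 0, 0, 0]

```text
time: 10.5
tool_pos: [0.5644, 0.2636, 0.128]
tool_rot: [-3.14, 0.001, 1.049]
contact_force: [-0.4, 0.0, -2.7]
opening: 0.0531
grip_force: 30.0
```

Emit:
send_rows:
  targets:
    - [0.4, 0, 0, -0.004, 0]
    - [0.4, 0, 0, -0.005, 0]
    - [0.4, 0, 0, -0.005, 0]
    - [0.4, 0, 0, -0.005, 0]
    - [0.4, 0, 0, 0, 0]

```text
time: 11.0
tool_pos: [0.5644, 0.2639, 0.1089]
tool_rot: [-3.14, 0.001, 1.049]
contact_force: [0.7, -1.0, -4.2]
opening: 0.0533
grip_force: 30.0
```

Emit:
send_rows:
  targets:
    - [0.4, 0, 0, -0.008, 0]
    - [0.4, 0, 0, -0.009, 0]
    - [0.4, 0, 0, -0.009, 0]
    - [0.4, 0, 0, -0.009, 0]
    - [0.4, 0, 0, -0.006, 0]

```text
time: 11.5
tool_pos: [0.5645, 0.2639, 0.0676]
tool_rot: [-3.141, 0.001, 1.049]
contact_force: [0.1, -0.2, -2.6]
opening: 0.0531
grip_force: 30.0
```

Emit:
send_rows:
  targets:
    - [0.4, 0, 0, -0.003, 0]
    - [0.4, 0, 0, -0.003, 0]
    - [0.4, 0, 0, -0.003, 0]
    - [0.4, 0, 0, -0.003, 0]
    - [0.4, 0, 0, 0, 0]

```text
time: 12.0
tool_pos: [0.5647, 0.264, 0.0566]
tool_rot: [-3.141, 0.0, 1.049]
contact_force: [-0.1, 0.2, -3.4]
opening: 0.0536
grip_force: 30.0
```

Emit:
send_rows:
  targets:
    - [0.4, 0, 0, -0.0015, 0]
    - [0.4, 0, 0, -0.0015, 0]
    - [0.4, 0, 0, -0.0015, 0]
    - [0.4, 0, 0, 0, 0]

```text
time: 12.4
tool_pos: [0.5648, 0.2641, 0.0522]
tool_rot: [-3.141, 0.0, 1.049]
contact_force: [-0.5, -0.4, -3.3]
opening: 0.0533
grip_force: 30.0
```

Past the pin with no contact force, so the pin is in a hole. I'll finish the descent.

Emit:
send_rows:
  targets:
    - [0.4, 0, 0, -0.001, 0]
    - [0.4, 0, 0, -0.001, 0]
    - [0.4, 0, 0, -0.0005, 0]
    - [0.4, 0, 0, 0, 0]

```text
time: 12.8
tool_pos: [0.565, 0.2641, 0.05]
tool_rot: [3.141, -0.0, 1.049]
contact_force: [-0.0, 0.2, -2.1]
opening: 0.0533
grip_force: 30.0
```

Now open (≤1 mm drop) and retreat upward.

Emit:
send_rows:
  targets:
    - [0.6, 0, 0, -0.0005, 0]
    - [0.75, 0, 0, 0, 0]
    - [0.75, 0, 0, 0, 0]
    - [0.75, 0, 0, 0, 0]
    - [0.75, 0, 0, 0, 0]
  grip_force: 10

```text
time: 13.3
tool_pos: [0.565, 0.2641, 0.0496]
tool_rot: [3.141, -0.0, 1.049]
contact_force: [0.0, 0.8, 0.2]
opening: 0.0685
grip_force: 0.0
```

Emit:
send_rows:
  targets:
    - [0.75, 0, 0, 0.01, 0]
    - [0.75, 0, 0, 0.03, 0]
    - [0.75, 0, 0, 0.04, 0]
    - [0.75, 0, 0, 0.04, 0]
    - [0.75, 0, 0, 0.02, 0]

```text
time: 13.8
tool_pos: [0.5663, 0.2646, 0.1945]
tool_rot: [3.137, -0.005, 1.049]
contact_force: [1.2, -0.5, 0.1]
opening: 0.0689
grip_force: 0.0
```

Emit:
send_rows:
  targets:
    - [0.75, -0.02, -0.03, 0, 0]
    - [0.75, -0.02, -0.03, 0, 0]
    - [0.75, 0, 0, 0, 0]
    - [0.75, 0, 0, 0, 0]

```text
time: 14.2
tool_pos: [0.5253, 0.2039, 0.1906]
tool_rot: [3.14, -0.001, 1.048]
contact_force: [0.6, 0.6, -1.0]
opening: 0.0688
grip_force: 0.0
```

Run:
```python
from h import *
s,im,P=wrist(); print(s["tool_pos"],s["contact_force"])
q=P.reshape(-1,3); r=np.hypot(q[:,0]-.5648,q[:,1]-.2648); k=(r>.008)&(r<.026)&(q[:,2]>.06)&(q[:,2]<.085); q=q[k]
c=np.linalg.lstsq(np.c_[q[:,:2]-[.5648,.2648],np.ones(len(q))],q[:,2],rcond=None)[0]
print(len(q),"median top z",np.median(q[:,2]),"slopes",c)
cv2.imwrite("pics/w6.png",cv2.resize(im[...,::-1],(640,480)))
```

```text
[0.52525401 0.20390451 0.19063399] [ 0.62702572  0.58301618 -0.99957373]
2049 median top z 0.07090575507966118 slopes [-0.00133295  0.00029308  0.0706967 ]
```

View pics/w6.png

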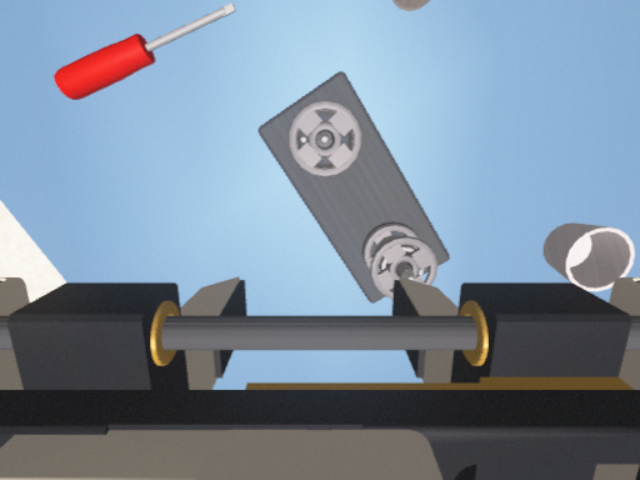

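The reel sits flat on its disc at (325,138), with its top at 71 mm as required and the pin visible in the left hole at (304,140). The used reel and the other objects are in place.

```bash
python3 -c "
from cell import hand_in; print(hand_in())"
```

```text
the job is handed in; nothing more can be done
None
```

The full reel is on the free spindle with the drive pin in a hole, sitting flat on its disc (top measured at 71 mm, level), and the job was handed in at about 14 s; no verdict came back.

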